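Loosen the spent gas-filter canister's knurled collar

TASK

First shut off the gas by pushing the yellow lever all the way over to its other side. Then, with the outside of a fingertip on its knurled rim, roll the locking collar of the spent canister (orange band) anticlockwise seen from above: bring its red mark round to the white pointer stripe on the hub and lid, then carry on for exactly two more full turns and leave the red mark lined up with the pointer again. Grasp and lift nothing, and leave the collar of the green-banded canister and the loose things on the bench as they are.

Things in the scene. Friction and masses are not known exactly. Their poses are not given: they have to be found in the camera images.
- gas_lever (a joint): yellow-knobbed shut-off lever: 0 rad as it starts (gas on), 1.0 rad pushed fully over to its other side (gas off). It stays where it is left and needs under 2 N at the knob.
- gas_lever_tip (a point): centre of the lever's yellow ball knob, 26 mm across, on a 10 mm steel rod, 70 mm from the pivot. As it starts the lever leans 0.5 rad from upright; at 1.0 rad it leans 0.5 rad the other way.
- gas_pivot (a point): point on the lever's pivot line, 22 mm above the bench, in the middle of its fixed metal block (70 x 50 mm, 25 mm tall; a cross shaft on it reaches 35 mm); its x axis is level and shows which way the lever must be pushed
- spent_collar (a joint): turn of the spent canister's collar in rad, growing anticlockwise seen from above (loosening). 0 when its red mark first meets the pointer, 6.283 after one further full turn, 12.566 after two. It starts somewhere between -1.6 and -0.5; stops at -2.2 and 16. It turns stiffly (about 0.06 N m) and stays where it is left.
- spent_axis (a point): On the axis of the blue canister with the ORANGE band, 129 mm up. Fixed upright canister, 130 mm across, lid top 105 mm above the bench. Its metal locking collar spans heights 117 to 141 mm: 95 mm across over 24 upright knurl ridges, 3 mm proud of its 89 mm body; it does not rise as it turns. In its middle a fixed black hub, 40 mm across, up to 148 mm, and a grey plug, 22 mm across, up to 162 mm.
- spent_mark (a point): outer end of the red radial stripe on top of the spent canister's collar, 42 mm from the axis, turning with the collar (a red stripe runs down the rim there too)
- spent_pointer (a point): outer end of the white pointer stripe on top of the spent canister's fixed hub, 18 mm from the axis (a second white stripe lies in the same direction on the lid, outside the collar)
- fresh_axis (a point): the same point of the fresh canister: blue with a GREEN band, otherwise identical to the spent one. Leave it alone.
- fresh_mark (a point): outer end of the red stripe on the fresh canister's collar, 42 mm from its axis
- agent_bottle_mid (a point): bystander, loose: amber glass bottle, 52 mm across, 110 mm tall; the point is its centre
- mask_mid (a point): bystander, loose: white plastic breathing cone standing on its wide end, 52 mm across, 55 mm tall; its centre
- vial_mid (a point): bystander, loose: small glass jar, 30 mm across, 55 mm tall; its centre
- adapter_mid (a point): bystander, loose: small stepped brass adapter, 28 mm across, 34 mm tall; its centre
- spanner_mid (a point): bystander, loose: flat steel spanner lying down, 180 mm long, 8 mm thick; its centre
- seal_mid (a point): bystander, loose: blue silicone sealing ring lying flat, 64 mm across, 8 mm thick; its centre
Mind the look-alikes: they are no part of the job. Leave any blue or turquoise look-alike of the part that bears gas_lever alone.

How it is judged:
On the way, in this order (a step that is already met when the one before it is completed fails the run):
1. the gas lever is pushed over to off (value of joint gas_lever above 0.85 rad), for 0.2 s.
2. the spent canister's red mark has met the pointer (value of joint spent_collar above 0 rad), for 0.1 s.
3. one full turn counted (value of joint spent_collar above 6.283 rad), for 0.1 s.
4. two full turns counted, mark at the pointer (value of joint spent_collar between 12.266 and 12.866 rad), for 0.2 s.
At the end, for the whole second after the job is handed in: The gas lever is over by more than 0.85 of its 1.0 rad; the spent canister's collar rests two full turns past its first meeting with the pointer, mark and pointer within 0.3 rad; the fresh canister's mark is within 12 mm and every loose bystander within 25 mm of where it started (all of step 4 and value of joint gas_lever above 0.85 rad and velocity of joint spent_collar between -0.05 and 0.05 rad/s and distance of fresh_mark from where it was at the start of the episode below 0.012 m and distance of each of agent_bottle_mid, mask_mid, vial_mid, adapter_mid, spanner_mid, seal_mid from where it was at the start of the episode below 0.025 m); the robot touches nothing.
It fails at once if the spent canister's collar is turned before the gas is off (distance of spent_mark from where it was at the start of the episode above 0.012 m and value of joint gas_lever below 0.8 rad).
It fails at once if the gas lever is put back on after the collar was loosened (value of joint spent_collar above 0.1 rad and value of joint gas_lever below 0.8 rad).
It fails at once if the collar is turned more than about a sixth of a turn too far (it would come off) (value of joint spent_collar above 13.566 rad).
It fails at once if the fresh canister's collar is turned (distance of fresh_mark from where it was at the start of the episode above 0.012 m).
It fails at once if a loose bystander is lifted, carried or knocked away (moved more than 25 mm) (distance of any of agent_bottle_mid, mask_mid, vial_mid, adapter_mid, spanner_mid, seal_mid from where it was at the start of the episode above 0.025 m).
It also fails if it takes over 67 s, if anything falls off the work surface, if the arm or the gripper's body presses on something with over 40 N, if the wrist force passes 120 N, or if a joint passes its speed limit or range.

ROBOT

A 6-joint arm with a two-finger parallel gripper is mounted at the origin on the work surface. World frame = base frame: x ahead of the robot, y to its left, z up, the work surface at z = 0. Lengths are in m, angles in rad, forces in N, time in s.
With the tool pointing down it reaches from about 0.375 to 0.9 m from the base axis. Payload 3.1 kg.
Tool frame: the origin (TCP) lies at the very end of the fingers, on their centre line; the grasp point (between the pads) lies 19 mm behind it; z points along the fingers, y is the line along which they close (so a half turn about z gives the same grasp; the last joint's range is limited). The gripper opens to 85 mm and grips with 20 to 120 N. Pads are 22 mm wide; open, the fingers measure 114 mm over their backs; the gripper's body (76 mm by 85 mm) begins 54 mm behind the grasp point. The pads swing forward as they close: fully open they stand 13 mm farther back than shut.
Start: joints at [1.024, 0.527, 1.433, -0, 1.181, -0.178], TCP at [0.225, 0.583, 0.192] pointing down, gripper open.
Joint ranges: [-3.08, 3.08], [-0.75, 2.2], [0.22, 2.44], [-1.43, 4.57], [0, 2.65], [-2.85, 2.85]. Speed limits (rad/s): [2.79, 2.79, 3.14, 3.14, 3.14, 3.14].

INTERFACE

Orientations are given as a unit quaternion [w, x, y, z].
In Python, from rig import * gives the robot as it stands.
- The arm moves only by the shell command python3 -m crank 'ROWS'. ROWS is JSON, a list of rows, each an object of numbers: "x", "y", "z": the shift along the tool's x, y, z in mm; "rx", "ry", "rz": the turn, a rotation vector about the tool's x, y, z in rad; "hand": the closure in counts, from 0 (fully open) to 255 (shut). A call has exactly 5 rows; each row is the pose to reach, as a shift and turn from the pose commanded when the call began, along the tool's axes at that moment; what a row does not reach only later rows make up. A row lasts 1/8 s, in which the tool goes at most 62.5 mm and 10.7 degrees, less where a joint would pass 70% of its speed; a pose out of reach is approached as far as the arm can. A call with a gripper value outside its range is refused whole. The fingers move at their own pace and stop on an object; the grip force is fixed at half the most. Time passes only in rows, so rows that repeat a pose let the fingers close, or fill a call up. It gives the time, the measured TCP pose, the force, the opening and the grip force at its end, in the units of the state.
- get_obs(): the state, without advancing time (a new reading comes with each control period).
- camera(name): name is "side" or "top" or "wrist"; returns a dict with "frame" (420x560x3 uint8, red, green, blue), "depth" (420x560 float32, m along the optical axis (not along the pixel's ray), 0 where there is no reading), "fx", "fy", "cx", "cy" (pixels), "view" (4x4, takes a point from world to camera coordinates). Camera axes: x right, y up, looking along -z (the intrinsics and any distortion apply to the point x, -y, -z); pixel columns grow to the right and rows downward; lengths in m; the calibration is good to about 2 mm. A picture is of the moment at which its call begins.
- finish_job(): hands the job in; it is judged then, once.
The state is a dict: "time_s": time; "joints": joint angles; "qvel": joint speeds; "tau": joint torques, N m; "eef_pos": TCP position; "tool_rot": TCP orientation; "force": force on the tool from outside, world axes, zero at the start; "wrist_torque": the same for the moment, N m; "width": finger opening in m; "grip_force": force on a finger pad.
Only numpy, scipy, OpenCV 4.12 (cv2) and the standard library are available. Lean on these libraries where they do the work, as an engineer would, in place of code of your own. Each camera call takes 0.05 s, during which the arm holds its last target. There are 200 camera calls.

## Working session

There is one attempt and no reset: what is moved stays moved. The work goes in short steps, Python scripts to look and compute and a shell command to move; the robot and the scene stay as the last step left them, time stands still between calls to the robot, and variables do not carry over. Pictures are saved under pics/ and viewed, at most 13 in all, crops included, and the job is handed in when it is done.

```bash
ls; mkdir -p pics
cat > h.py <<'E'
from rig import *
import numpy as np, cv2
def grab(n,f):
    c=camera(n); cv2.imwrite('pics/'+f+'.png',c['frame'][:,:,::-1]); np.savez('pics/'+f+'.npz',**c); return c
def ray(c,u,v):
    T=np.linalg.inv(c['view']); d=np.array([(u-c['cx'])/c['fx'],-(v-c['cy'])/c['fy'],-1.])
    return T[:3,3],T[:3,:3]@d
def onz(c,u,v,z):
    o,d=ray(c,u,v); return o+d*(z-o[2])/d[2]
def dep(c,u,v):
    o,d=ray(c,u,v); return o+d*c['depth'][int(round(v)),int(round(u))]
def proj(c,p):
    q=c['view']@np.append(p,1); return c['cx']+c['fx']*q[0]/-q[2], c['cy']-c['fy']*q[1]/-q[2]
E
python3 - <<'E'
from h import *
print(get_obs())
a=grab('top','t0');b=grab('side','s0')
for c in(a,b): print({k:c[k] for k in c if k not in('frame','depth')})
E
```

```text
pics
{'time_s': 0.0, 'joints': array([ 1.02448780e+00,  5.28441020e-01,  1.43393013e+00, -2.40345656e-06,
        1.18139441e+00, -1.78494300e-01]), 'qvel': array([ 1.32982182e-04, -5.13264367e-04,  5.20996157e-04, -9.05312271e-05,
        6.64702587e-04, -3.40121316e-04]), 'tau': array([ 4.00416257e-04, -4.42348838e+01, -1.78024238e+01, -2.22877152e-04,
        8.55603372e-03,  1.95815119e-05]), 'eef_pos': array([0.22427627, 0.58250315, 0.19104031]), 'tool_rot': array([-3.84130913e-04,  1.82871627e-01,  9.83136200e-01, -1.01627968e-03]), 'force': array([ 0.12900569,  0.00983532, -0.35726343]), 'wrist_torque': array([-0.04953422, -0.04137003, -0.03400403]), 'grip_force': 0.0, 'width': 0.0853216880434157}
{'fx': 430.7431384581842, 'fy': 430.7431384581842, 'cx': 276.2660595033718, 'cy': 214.22107417526308, 'view': array([[-0.01143845, -0.99938337, -0.03319703,  0.02735418],
       [ 0.993634  , -0.01508113,  0.11164244, -0.51466555],
       [-0.11207425, -0.03170868,  0.9931938 , -1.15609729],
       [ 0.        ,  0.        ,  0.        ,  1.        ]])}
{'fx': 397.43247024465546, 'fy': 397.43247024465546, 'cx': 284.60850765466466, 'cy': 211.83900946128566, 'view': array([[ 0.99792889, -0.06429161,  0.00212511, -0.53515807],
       [ 0.03522298,  0.57377499,  0.81825522, -0.11181556],
       [-0.05382628, -0.81648567,  0.57485118, -1.09792442],
       [ 0.        ,  0.        ,  0.        ,  1.        ]])}
```

View pics/t0.png

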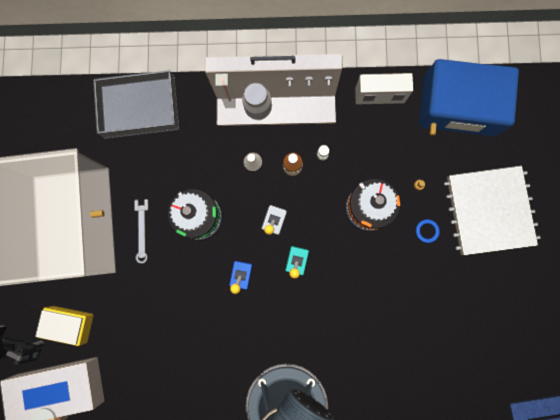

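View pics/s0.png

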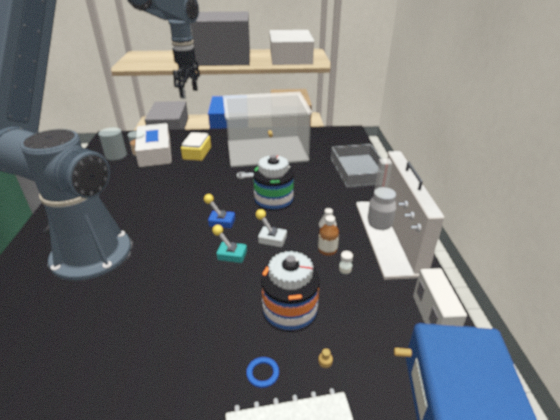

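Run:
```python
from h import *
c=dict(np.load('pics/t0.npz'));s=dict(np.load('pics/s0.npz'))
H,W=c['depth'].shape
def cloud(c):
    u,v=np.meshgrid(np.arange(W),np.arange(H)); d=c['depth']
    P=np.stack([(u-c['cx'])/c['fx']*d,-(v-c['cy'])/c['fy']*d,-d],-1)
    T=np.linalg.inv(c['view']); return P@T[:3,:3].T+T[:3,3]
for n,c_ in(('top',c),('side',s)):
    P=cloud(c_); hsv=cv2.cvtColor(c_['frame'],cv2.COLOR_RGB2HSV)
    m=(cv2.inRange(hsv,(22,150,120),(32,255,255))>0)
    k,l,st,ce=cv2.connectedComponentsWithStats(m.astype(np.uint8))
    for i in range(1,k):
        if st[i,4]>20: print(n,'yellow',ce[i],st[i,4],np.median(P[l==i],0), onz(c_,*ce[i],.022+.07*np.cos(.5)))
    # collar top, z 0.137..0.145
    for nm,lo,hi in(('spent',-.35,-.1),('fresh',.1,.35)):
        g=(P[...,2]>.136)&(P[...,2]<.146)&(P[...,0]>.35)&(P[...,0]<.75)&(P[...,1]>lo)&(P[...,1]<hi)
        if g.sum()>20:
            (x,y),r=cv2.minEnclosingCircle(P[g][:,:2].astype(np.float32)); print(n,nm,x,y,r,g.sum(),np.median(P[g][:,2]))
            r_=(cv2.inRange(hsv,(0,140,90),(8,255,255))|cv2.inRange(hsv,(172,140,90),(180,255,255)))>0
            vs,us=np.nonzero(r_&g)
            if len(us):
                q=np.array([onz(c_,u,v,.141)for u,v in zip(us,vs)])[:,:2]-[x,y]; print(' red',len(us),q.mean(0),np.arctan2(*q.mean(0)[::-1]))
        # white/dark block
    g=(P[...,2]>.02)&(P[...,2]<.03)&(P[...,0]>.35)&(P[...,0]<.6)&(P[...,1]>-.1)&(P[...,1]<.12)
    k,l,st,ce=cv2.connectedComponentsWithStats(g.astype(np.uint8))
    for i in range(1,k):
        if st[i,4]>40: print(n,'block',ce[i],st[i],P[l==i].mean(0),cv2.minAreaRect(P[l==i][:,:2].astype(np.float32)))
f=c['frame'][:,:,::-1]
a=cv2.resize(f[165:245,335:415],(400,400),interpolation=2);b=cv2.resize(f[185:265,230:310],(400,400),interpolation=2)
cv2.imwrite('pics/crop.png',np.hstack([a,b]))
```

```text
top yellow [268.50793651 229.33333333] 63 [0.46921633 0.03809166 0.09297999] [0.46939242 0.03953991 0.08343078]
top yellow [294.09859155 273.09859155] 71 [ 0.35569315 -0.02524417  0.09262934] [ 0.35519799 -0.02553998  0.08343078]
top yellow [234.71232877 288.7260274 ] 73 [0.3167693  0.12649001 0.09315084] [0.31682281 0.12839267 0.08343078]
top yellow [ 71.33333333 317.69902913] 309 [0.25220318 0.56531114 0.04637313] [0.24659388 0.55422311 0.08343078]
top spent 0.5311243534088135 -0.23539282381534576 0.047313887625932693 873 0.1407761899944231
 red 13 [ 0.03315246 -0.00775307] -0.22973240035431686
top fresh 0.5137389898300171 0.23705124855041504 0.047840774059295654 839 0.140601293846345
 red 12 [0.01201237 0.03199091] 1.2115933149378266
top block [274.96979866 218.41610738] [262 206  25  29 298] [0.50392792 0.02436312 0.02487202] ((0.5008092522621155, 0.026947643607854843), (0.04983469471335411, 0.0686173215508461), 70.47492218017578)
top block [297.14596273 258.96583851] [286 247  23  28 322] [ 0.39191803 -0.03489256  0.0249059 ] ((0.38788384199142456, -0.034512776881456375), (0.049
[... 476 characters left out ...]
0.5162322521209717 0.23460683226585388 0.049851689487695694 272 0.14032874389729633
side block [226.52112676 218.45070423] [220 215  13   8  71] [0.36888327 0.10316061 0.02431589] ((0.36793649196624756, 0.10454130172729492), (0.03302479907870293, 0.0301381703466177), 76.87845611572266)
side block [272.10454545 234.09545455] [258 226  28  15 220] [0.50190736 0.01937666 0.02445879] ((0.5017179250717163, 0.024427983909845352), (0.048175446689128876, 0.06983205676078796), 70.98428344726562)
side block [231.37262357 249.92775665] [217 242  29  15 263] [ 0.38984118 -0.04252214  0.0244694 ] ((0.3890085816383362, -0.037315480411052704), (0.050917334854602814, 0.06968433409929276), 76.75799560546875)
```

View pics/crop.png

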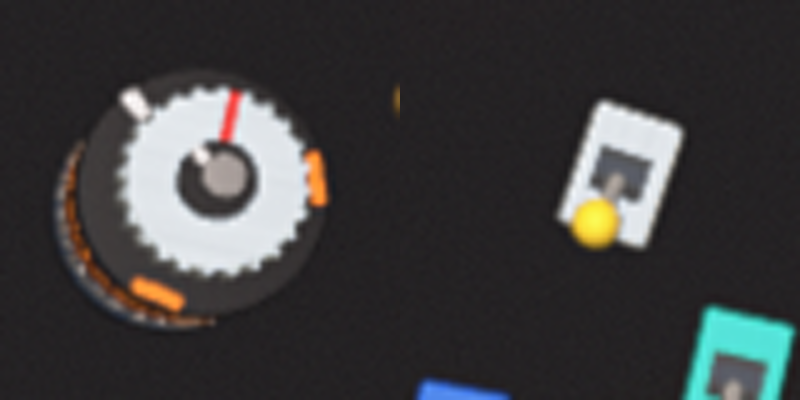

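The crop shows the spent collar (centre at crop px 217,180) with its red mark at (230,115) and the pointer stripes at (200,157) and (135,103). The grey-block lever has its knob at (597,222) and pivot near (622,180), so it must be pushed away from the robot. That is along tool -x.

```bash
cat >> h.py <<'E'
from scipy.spatial.transform import Rotation as Ro
def to(*p):
    o=get_obs(); q=o['tool_rot']; R=Ro.from_quat([q[1],q[2],q[3],q[0]]).as_matrix()
    return np.round(1000*R.T@(np.array(p)-o['eef_pos']),1)
E
python3 -m crank '[{"x":-40,"y":-44,"hand":255},{"x":-80,"y":-88,"hand":255},{"x":-120,"y":-132,"hand":255},{"x":-160,"y":-176,"hand":255},{"x":-200,"y":-220,"hand":255}]'
python3 -m crank '[{"x":-40,"y":-44,"hand":255},{"x":-80,"y":-88,"hand":255},{"x":-120,"y":-132,"hand":255},{"x":-160,"y":-176,"hand":255},{"x":-184,"y":-199,"hand":255}]'
python3 -c "
from h import *
o=get_obs();print(o['force'],o['tool_rot'],to(.432,.0535,.07),to(.469,.039,.083))
c=grab('side','s1');b=cv2.resize(c['frame'][120:290,150:380,::-1],None,fx=3,fy=3);cv2.imwrite('pics/s1c.png',b)"
```

```text
[ 0.270343    0.32110666 -0.82872468] [-3.67375588e-04  1.82873862e-01  9.83135883e-01 -9.22534271e-04] [-384.1 -418.8  121.8] [-423.8 -419.   108.8]$[0]: bad value
$[0]: bad value
```

View pics/s1c.png

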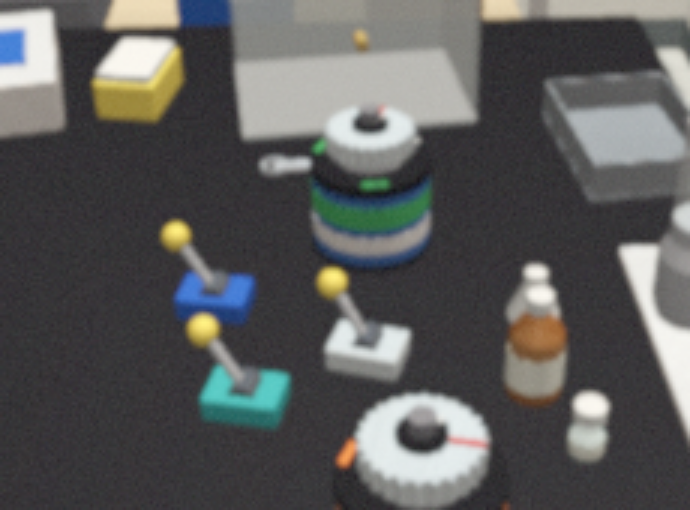

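The moves were refused and the scene is unchanged. The picture confirms the grey-block lever at (333,283). The rows probably need all their keys.

```bash
python3 -m crank '[{"x":-40,"y":-44,"z":0,"rx":0,"ry":0,"rz":0,"hand":255},{"x":-80,"y":-88,"z":0,"rx":0,"ry":0,"rz":0,"hand":255},{"x":-120,"y":-132,"z":0,"rx":0,"ry":0,"rz":0,"hand":255},{"x":-160,"y":-176,"z":0,"rx":0,"ry":0,"rz":0,"hand":255},{"x":-200,"y":-220,"z":0,"rx":0,"ry":0,"rz":0,"hand":255}]'
python3 -c "
from h import *
print(get_obs()['tool_rot'],to(.432,.0535,.19))"
```

```text
time_s: 0.78
eef_pos: [0.3326, 0.3043, 0.192]
tool_rot: [0.0, 0.183, 0.983, 0.0]
force: [1.4, 0.4, 1.1]
width: -0.0002
grip_force: 0.0
[2.03294834e-04 1.82597077e-01 9.83187807e-01 4.15880629e-05] [-182.8 -198.4    2. ]
```

```bash
python3 -m crank '[{"x":-40,"y":-44,"z":0,"rx":0,"ry":0,"rz":0,"hand":255},{"x":-80,"y":-88,"z":0,"rx":0,"ry":0,"rz":0,"hand":255},{"x":-120,"y":-132,"z":0,"rx":0,"ry":0,"rz":0,"hand":255},{"x":-160,"y":-176,"z":0,"rx":0,"ry":0,"rz":0,"hand":255},{"x":-184,"y":-199,"z":0,"rx":0,"ry":0,"rz":0,"hand":255}]'
python3 -c "
from h import *
print(to(.432,.0535,.07),to(.469,.039,.083))"
python3 -m crank '[{"x":0,"y":0,"z":30,"rx":0,"ry":0,"rz":0,"hand":255},{"x":0,"y":0,"z":60,"rx":0,"ry":0,"rz":0,"hand":255},{"x":0,"y":0,"z":90,"rx":0,"ry":0,"rz":0,"hand":255},{"x":0,"y":0,"z":122,"rx":0,"ry":0,"rz":0,"hand":255},{"x":0,"y":0,"z":122,"rx":0,"ry":0,"rz":0,"hand":255}]'
python3 -c "
from h import *
print(to(.432,.0535,.07),to(.469,.039,.083),to(.501,.0265,.07))
c=grab('side','s2');b=cv2.resize(c['frame'][120:290,150:380,::-1],None,fx=3,fy=3);cv2.imwrite('pics/s2c.png',b)"
```

```text
time_s: 1.4
eef_pos: [0.4333, 0.0515, 0.1921]
tool_rot: [0.0, 0.184, 0.983, -0.0]
force: [-0.5, 0.6, 0.3]
width: -0.0002
grip_force: 0.0
[  2.    1.4 122.1] [-37.8   1.3 109.1]
time_s: 2.02
eef_pos: [0.4305, 0.0543, 0.0684]
tool_rot: [-0.003, 0.183, 0.983, -0.0]
force: [-0.2, 0.6, 0.3]
width: -0.0002
grip_force: 0.0
[-1.7 -0.2 -1.6] [-41.4  -0.4 -14.8] [-75.8  -0.6  -2. ]
```

View pics/s2c.png

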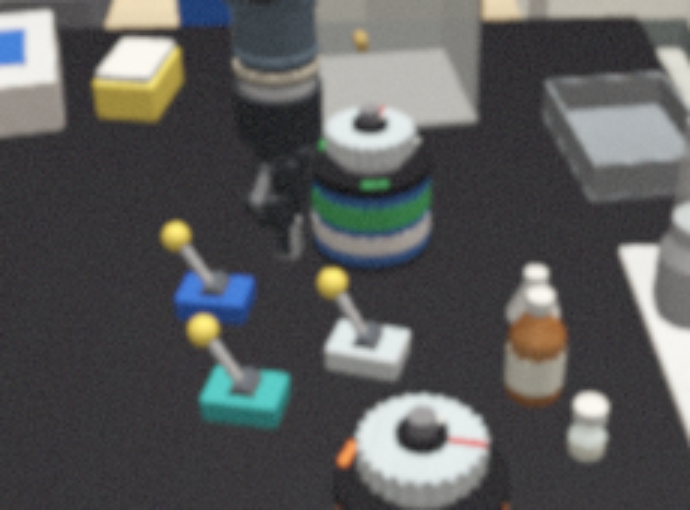

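The hand's tip is at (288,255), behind the knob at (333,283). I'll check both points against the calibration before pushing.

```bash
python3 -c "
from h import *
c=dict(np.load('pics/s2.npz'));print(proj(c,[.4305,.0543,.0684]),proj(c,[.469,.039,.083]),dep(c,261,214),dep(c,246,202), proj(c,[.531,-.236,.162]))"
```

```text
(np.float64(246.17667302899525), np.float64(215.20147013734018)) (np.float64(259.6777402912879), np.float64(213.63489335802458)) [0.47272029 0.02663313 0.09036244] [0.43312899 0.03991649 0.12279007] (np.float64(289.45853133798545), np.float64(257.20638808844194))
```

```bash
python3 -c "
from h import *
c=dict(np.load('pics/s2.npz'))
for v in range(190,222,3): print(v,[np.round(dep(c,u,v),3).tolist() for u in (242,246,250)])
"
```

```text
190 [[0.427, 0.007, 0.182], [0.435, 0.034, 0.165], [0.445, 0.058, 0.15]]
193 [[0.426, 0.005, 0.174], [0.435, 0.036, 0.154], [0.436, 0.28, -0.0]]
196 [[0.423, 0.043, 0.141], [0.434, 0.043, 0.14], [0.437, 0.261, -0.0]]
199 [[0.422, 0.047, 0.128], [0.433, 0.043, 0.13], [0.437, 0.245, -0.002]]
202 [[0.422, 0.04, 0.123], [0.433, 0.04, 0.123], [0.437, 0.221, 0.002]]
205 [[0.411, 0.209, -0.001], [0.432, 0.047, 0.108], [0.437, 0.207, -0.0]]
208 [[0.411, 0.194, -0.002], [0.424, 0.188, 0.002], [0.437, 0.19, -0.0]]
211 [[0.412, 0.174, 0.0], [0.425, 0.171, 0.002], [0.437, 0.173, -0.001]]
214 [[0.412, 0.156, 0.001], [0.425, 0.158, -0.001], [0.437, 0.158, -0.001]]
217 [[0.413, 0.14, 0.001], [0.425, 0.138, 0.002], [0.437, 0.141, -0.0]]
220 [[0.413, 0.127, -0.001], [0.425, 0.127, -0.001], [0.438, 0.123, 0.001]]
```

```bash
python3 -c "
from h import *
print(get_obs()['eef_pos'],get_obs()['time_s'])
c=grab('side','s3')
for v in range(190,222,3): print(v,[np.round(dep(c,u,v),3).tolist() for u in (242,246,250)])
c=grab('top','t3')
print(proj(c,[.4305,.0543,.0684]))
print(get_obs()['eef_pos'],get_obs()['time_s'])
w=grab('wrist','w3');print(np.round(np.linalg.inv(w['view'])[:3],3));cv2.imwrite('pics/w3b.png',np.hstack([w['frame'][::,:,::-1][:, :400],cv2.resize(c['frame'][180:280,230:330,::-1],(400,420))]))
"
```

```text
[0.43163258 0.05421829 0.06953183] 2.075
190 [[0.427, 0.007, 0.182], [0.435, 0.036, 0.164], [0.445, 0.054, 0.152]]
193 [[0.426, 0.01, 0.171], [0.435, 0.027, 0.16], [0.437, 0.276, 0.003]]
196 [[0.423, 0.04, 0.143], [0.434, 0.04, 0.142], [0.444, 0.056, 0.131]]
199 [[0.423, 0.043, 0.131], [0.434, 0.039, 0.133], [0.444, 0.052, 0.124]]
202 [[0.422, 0.043, 0.121], [0.433, 0.038, 0.124], [0.443, 0.055, 0.112]]
205 [[0.411, 0.209, -0.0], [0.432, 0.044, 0.11], [0.437, 0.21, -0.002]]
208 [[0.412, 0.19, 0.0], [0.424, 0.19, -0.0], [0.437, 0.188, 0.001]]
211 [[0.412, 0.175, -0.0], [0.425, 0.174, -0.001], [0.437, 0.17, 0.002]]
214 [[0.412, 0.161, -0.002], [0.425, 0.158, -0.001], [0.437, 0.157, -0.001]]
217 [[0.413, 0.14, 0.001], [0.425, 0.141, -0.0], [0.437, 0.141, -0.001]]
220 [[0.413, 0.129, -0.002], [0.425, 0.124, 0.001], [0.438, 0.124, -0.0]]
(np.float64(263.35765941081655), np.float64(244.53182098121155))
[0.43308153 0.05409208 0.07080844] 2.175
[[ 0.359 -0.899 -0.251  0.37 ]
 [ 0.933  0.346  0.097  0.079]
 [-0.    -0.269  0.963  0.253]]
```

View pics/w3b.png

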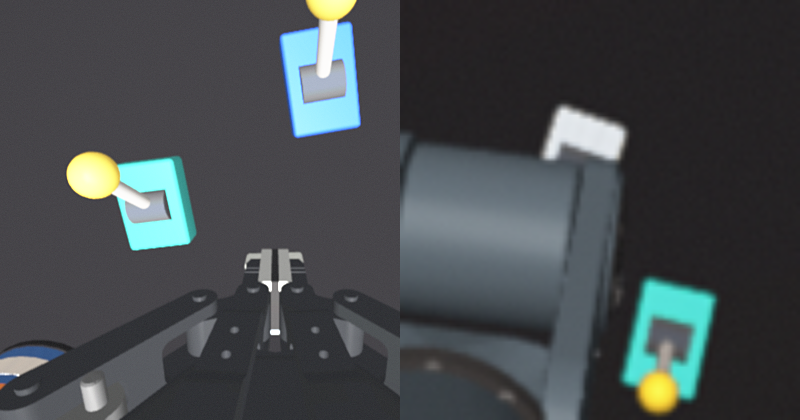

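```bash
python3 -c "
from h import *
w=dict(np.load('pics/w3.npz'))
for z in (.0708,.08,.09,.1,.11): print(z,proj(w,[.4331,.0541,z]))
for v in range(246,300,6): print(v,np.round(dep(w,262,v),3),np.round(dep(w,289,v),3))
c=dict(np.load('pics/s3.npz'))
for z in (.0708,.08,.09,.1,.11): print(z,proj(c,[.4331,.0541,z]))
g=c['frame'][196:226,236:258].astype(int).sum(2)//3
print(g)
"
```

```text
0.0708 (np.float64(273.61758229519313), np.float64(238.79747818407506))
0.08 (np.float64(273.56815452508414), np.float64(244.02256816215356))
0.09 (np.float64(273.5087726080224), np.float64(250.29992720615064))
0.1 (np.float64(273.44250089832036), np.float64(257.30561743718295))
0.11 (np.float64(273.36806646683385), np.float64(265.17420226564354))
246 [0.46  0.032 0.   ] [0.469 0.055 0.   ]
252 [0.421 0.053 0.119] [0.474 0.053 0.001]
258 [0.421 0.053 0.126] [0.473 0.053 0.016]
264 [0.421 0.054 0.132] [0.426 0.065 0.131]
270 [0.421 0.054 0.137] [0.425 0.064 0.139]
276 [0.421 0.054 0.143] [0.425 0.064 0.143]
282 [0.421 0.054 0.148] [0.424 0.064 0.151]
288 [0.42  0.055 0.154] [0.424 0.064 0.154]
294 [0.421 0.055 0.159] [0.424 0.064 0.159]
0.0708 (np.float64(247.0519235060792), np.float64(214.51991181992022))
0.08 (np.float64(246.88143108214788), np.float64(211.85989884671505))
0.09 (np.float64(246.69427662121092), np.float64(208.93992573233135))
0.1 (np.float64(246.50518004102145), np.float64(205.9896517852881))
0.11 (np.float64(246.3141109535816), np.float64(203.008602893795))
[[ 54  4
[... 2082 characters left out ...]
8  55  57  56  57  56  58  60
   57  57  68  85]
 [ 56  61  56  55  53  57  53  56  56  57  54  53  52  54  54  52  51  55
   58  50  63  66]
 [ 56  56  60  57  54  56  55  54  53  55  52  54  58  57  59  54  48  52
   52  58  57  58]
 [ 54  59  59  52  55  57  54  51  54  56  54  59  57  54  57  57  55  55
   54  55  55  52]
 [ 55  55  57  55  53  57  57  54  53  57  55  54  54  56  55  53  57  50
   59  53  55  50]
 [ 57  52  56  57  51  52  55  54  52  50  53  54  58  54  55  60  58  50
   55  56  50  54]
 [ 57  50  53  49  47  55  58  55  55  54  53  55  52  53  55  60  54  54
   58  57  56  54]
 [ 49  60  60  55  56  52  53  53  55  54  50  55  56  57  54  50  50  59
   58  56  55  55]]
```

Both cameras put the visible fingertip near z=0.10, although the reported TCP is at 0.07. I'll go 25 mm lower, which clears the block either way, and check the tip again.

```bash
python3 -m crank '[{"x":0,"y":0,"z":10,"rx":0,"ry":0,"rz":0,"hand":255},{"x":0,"y":0,"z":20,"rx":0,"ry":0,"rz":0,"hand":255},{"x":0,"y":0,"z":26,"rx":0,"ry":0,"rz":0,"hand":255},{"x":0,"y":0,"z":26,"rx":0,"ry":0,"rz":0,"hand":255},{"x":0,"y":0,"z":26,"rx":0,"ry":0,"rz":0,"hand":255}]'
python3 -c "
from h import *
o=get_obs();print(o['eef_pos'],to(.501,.0265,.07))
p=o['eef_pos'];c=grab('side','s4');w=grab('wrist','w4')
for z in range(0,50,10): print(z,proj(c,p+[0,0,z/1e3]),proj(w,p+[0,0,z/1e3]))
b=np.hstack([cv2.resize(c['frame'][180:250,220:290,::-1],(400,400)),cv2.resize(w['frame'][200:300,225:325,::-1],(400,400))]);cv2.imwrite('pics/s4c.png',b)"
```

```text
time_s: 2.85
eef_pos: [0.4323, 0.0541, 0.0439]
tool_rot: [-0.0, 0.183, 0.983, -0.0]
force: [0.1, 0.7, 0.1]
width: -0.0004
grip_force: 0.0
[0.43234265 0.05414897 0.04392866] [-74.   -1.1 -26.1]
0 (np.float64(247.27627078731373), np.float64(222.1474845717929)) (np.float64(273.55744017515383), np.float64(238.57313274176622))
10 (np.float64(247.0945379834595), np.float64(219.3330146868117)) (np.float64(273.4951644868599), np.float64(244.24199268939682))
20 (np.float64(246.91095396697958), np.float64(216.48987533723644)) (np.float64(273.42602962492145), np.float64(250.5352326449015))
30 (np.float64(246.72549030713478), np.float64(213.6176262202842)) (np.float64(273.34883631881985), np.float64(257.56202035568583))
40 (np.float64(246.53811798800825), np.float64(210.71581797060975)) (np.float64(273.26208841885585), np.float64(265.45854802352915))
```

View pics/s4c.png

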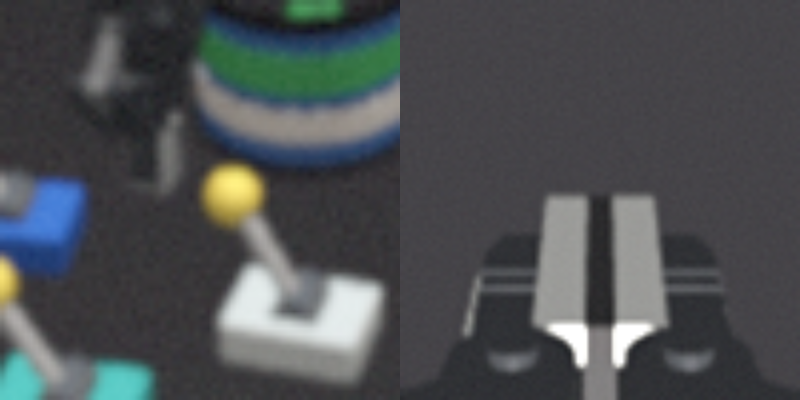

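The tip's end is about 28 mm above the reported TCP (left crop: tip at (165,193), knob at (232,193)). It is level with the knob and the lane is clear, so I'll push along tool -x.

```bash
python3 -m crank '[{"x":-12,"y":-1,"z":0,"rx":0,"ry":0,"rz":0,"hand":255},{"x":-24,"y":-1,"z":0,"rx":0,"ry":0,"rz":0,"hand":255},{"x":-36,"y":-1,"z":0,"rx":0,"ry":0,"rz":0,"hand":255},{"x":-48,"y":-1,"z":0,"rx":0,"ry":0,"rz":0,"hand":255},{"x":-60,"y":-1,"z":0,"rx":0,"ry":0,"rz":0,"hand":255}]'
python3 -m crank '[{"x":-8,"y":0,"z":0,"rx":0,"ry":0,"rz":0,"hand":255},{"x":-14,"y":0,"z":0,"rx":0,"ry":0,"rz":0,"hand":255},{"x":-20,"y":0,"z":0,"rx":0,"ry":0,"rz":0,"hand":255},{"x":-23,"y":0,"z":0,"rx":0,"ry":0,"rz":0,"hand":255},{"x":-23,"y":0,"z":0,"rx":0,"ry":0,"rz":0,"hand":255}]'
cat > knob.py <<'E'
from h import *
print(get_obs()['eef_pos'],get_obs()['force'])
for n in('side','top'):
    c=grab(n,'k_'+n); hsv=cv2.cvtColor(c['frame'],cv2.COLOR_RGB2HSV)
    k,l,st,ce=cv2.connectedComponentsWithStats(cv2.inRange(hsv,(20,130,100),(32,255,255)))
    for i in range(1,k):
        if st[i,4]>15: print(n,ce[i],st[i,4],onz(c,*ce[i],.083),dep(c,*ce[i]))
    print(proj(c,[.533,.0145,.083]))
E
python3 knob.py
```

```text
time_s: 3.58
eef_pos: [0.4894, 0.0311, 0.044]
tool_rot: [0.001, 0.183, 0.983, -0.0]
force: [0.0, 0.6, 1.2]
width: -0.0006
grip_force: 0.5
time_s: 4.2
eef_pos: [0.5099, 0.0232, 0.0441]
tool_rot: [0.0, 0.183, 0.983, -0.0]
force: [-0.2, 0.3, -0.1]
width: -0.0001
grip_force: 0.0
[0.50992641 0.02318709 0.04408898] [-0.19795669  0.282795   -0.06861516]
side [196.3982808  151.40974212] 349 [0.24823816 0.43785457 0.083     ] [0.23238343 0.52752689 0.03895416]
side [208.08955224 198.        ] 67 [0.31824073 0.12809695 0.083     ] [0.32038512 0.11481838 0.09155317]
side [283.60869565 217.44927536] 69 [0.53442106 0.01682097 0.083     ] [0.53363651 0.0043384  0.09205311]
side [216.86666667 230.35      ] 60 [ 0.355704   -0.03013298  0.083     ] [ 0.35637896 -0.03471663  0.08651093]
(np.float64(283.14454028146497), np.float64(217.96288949297644))
top [433.5        128.27272727] 22 [ 0.7320741  -0.40124592  0.083     ] [ 0.73696442 -0.40661449  0.06729806]
top [420.8 182.4] 25 [ 0.58702602 -0.36083742  0.083     ] [ 0.59568281 -0.37536118  0.03552768]
top [ 95.80769231 212.84615385] 26 [0.51991049 0.4998183  0.083     ] [0.51349414 0.47574598 0.13532636]
top [294.34782609 273.04347826] 69 [ 0.35532188 -0.02618873  0.083     ] [ 0.35560446 -0.02609276  0.09484206]
top [ 55.83185841 309.5840708 ] 113 [0.267571   0.59637993 0.083     ] [0.26429149 0.61394114 0.05083555]
top [ 79.10416667 340.79166667] 48 [0.1879817  0.53157694 0.083     ] [0.18225842 0.54775056 0.04987818]
(np.float64(277.7898336668482), np.float64(205.10784474563505))
```

The knob sits where the fully-over position predicts (side view 283.6,217.4 against 283.1,218.0). Now I'll back off, rise, and measure the pointer and the joint-6 range.

```bash
python3 -m crank '[{"x":25,"y":0,"z":0,"rx":0,"ry":0,"rz":0,"hand":255},{"x":35,"y":0,"z":-20,"rx":0,"ry":0,"rz":0,"hand":255},{"x":35,"y":0,"z":-70,"rx":0,"ry":0,"rz":0,"hand":255},{"x":35,"y":0,"z":-120,"rx":0,"ry":0,"rz":0,"hand":255},{"x":35,"y":0,"z":-150,"rx":0,"ry":0,"rz":0,"hand":255}]'
python3 - <<'E'
from h import *
o=get_obs();print(o['joints'])
c=dict(np.load('pics/t0.npz'));f=c['frame'].astype(int)
C=np.array([.532,-.236])
hsv=cv2.cvtColor(c['frame'],cv2.COLOR_RGB2HSV)
for nm,z,r0,r1 in(('hub',.148,.0125,.019),('lid',.105,.05,.063)):
    w=[]
    for v in range(165,245):
        for u in range(335,415):
            p=onz(c,u,v,z)[:2]-C; r=np.hypot(*p)
            if r0<r<r1: w.append((f[v,u].min(),*p))
    w=np.array(w); t=w[:,0]>.6*w[:,0].max(); q=w[t][:,1:]
    print(nm,t.sum(),q.mean(0),np.arctan2(q[:,1].mean(),q[:,0].mean()),np.std(np.arctan2(q[:,1],q[:,0])))
s=dict(np.load('pics/s0.npz'))
for cc,n in((c,'top'),(s,'side')):
    hsv=cv2.cvtColor(cc['frame'],cv2.COLOR_RGB2HSV); r_=(cv2.inRange(hsv,(0,120,90),(8,255,255))|cv2.inRange(hsv,(172,120,90),(180,255,255)))
    vs,us=np.nonzero(r_); q=np.array([onz(cc,u,v,.141)[:2] for u,v in zip(us,vs)])-C
    q=q[(np.hypot(*q.T)<.043)&(np.hypot(*q.T)>.02)]; print(n,len(q),q.mean(0),np.arctan2(q[:,1].mean(),q[:,0].mean()))
E
```

```text
time_s: 4.92
eef_pos: [0.4779, 0.0359, 0.1968]
tool_rot: [0.002, 0.183, 0.983, 0.0]
force: [0.2, 0.3, 0.4]
width: -0.0001
grip_force: 0.0
[-1.58803907e-01  3.23631694e-01  1.78593509e+00 -4.25837645e-05
  1.02737113e+00 -1.36201226e+00]
hub 11 [0.00740092 0.00195472] 0.2582214561906547 1.1557419005312504
lid 81 [ 0.03136304 -0.02037639] -0.5761602867229788 0.8049088578125589
top 15 [ 0.03040514 -0.00692203] -0.22384475055010367
side 0 [nan nan] nan<stdin>:18: RuntimeWarning: Mean of empty slice.
  ret = um.true_divide(
  ret = ret.dtype.type(ret / rcount)
```

```bash
python3 -m crank '[{"x":-14,"y":-39,"z":0,"rx":0,"ry":0,"rz":0.18,"hand":255},{"x":-28,"y":-78,"z":0,"rx":0,"ry":0,"rz":0.36,"hand":255},{"x":-43,"y":-118,"z":0,"rx":0,"ry":0,"rz":0.54,"hand":255},{"x":-57,"y":-158,"z":0,"rx":0,"ry":0,"rz":0.72,"hand":255},{"x":-72,"y":-197,"z":0,"rx":0,"ry":0,"rz":0.9,"hand":255}]'
python3 -m crank '[{"x":0,"y":0,"z":0,"rx":0,"ry":0,"rz":0.18,"hand":255},{"x":0,"y":0,"z":0,"rx":0,"ry":0,"rz":0.36,"hand":255},{"x":0,"y":0,"z":0,"rx":0,"ry":0,"rz":0.54,"hand":255},{"x":0,"y":0,"z":0,"rx":0,"ry":0,"rz":0.72,"hand":255},{"x":0,"y":0,"z":0,"rx":0,"ry":0,"rz":0.9,"hand":255}]'
python3 -m crank '[{"x":0,"y":0,"z":0,"rx":0,"ry":0,"rz":0.18,"hand":255},{"x":0,"y":0,"z":0,"rx":0,"ry":0,"rz":0.36,"hand":255},{"x":0,"y":0,"z":0,"rx":0,"ry":0,"rz":0.54,"hand":255},{"x":0,"y":0,"z":0,"rx":0,"ry":0,"rz":0.72,"hand":255},{"x":0,"y":0,"z":0,"rx":0,"ry":0,"rz":0.9,"hand":255}]'
python3 -m crank '[{"x":0,"y":0,"z":0,"rx":0,"ry":0,"rz":0.18,"hand":255},{"x":0,"y":0,"z":0,"rx":0,"ry":0,"rz":0.36,"hand":255},{"x":0,"y":0,"z":0,"rx":0,"ry":0,"rz":0.54,"hand":255},{"x":0,"y":0,"z":0,"rx":0,"ry":0,"rz":0.72,"hand":255},{"x":0,"y":0,"z":0,"rx":0,"ry":0,"rz":0.9,"hand":255}]'
cat > look.py <<'E'
from h import *
import sys
def red(c,C,z=.141):
    hsv=cv2.cvtColor(c['frame'],cv2.COLOR_RGB2HSV); r_=(cv2.inRange(hsv,(0,120,80),(8,255,255))|cv2.inRange(hsv,(172,120,80),(180,255,255)))
    vs,us=np.nonzero(r_)
    if not len(us): return None
    q=np.array([onz(c,u,v,z)[:2] for u,v in zip(us,vs)])-C; r=np.hypot(*q.T); q=q[(r<.044)&(r>.021)]
    return len(q), np.arctan2(q[:,1].mean(),q[:,0].mean()) if len(q) else None
if __name__=='__main__':
    n=sys.argv[1]; C=np.array([.532,-.236]); o=get_obs(); print(np.round(o['joints'],2),np.round(o['force'],1),'to C',to(*C,.097))
    w=grab('wrist',n); print('wrist',red(w,C)); t=grab('top',n+'t'); print('top',red(t,C)); s=grab('side',n+'s'); print('side',red(s,C))
E
python3 look.py w5
```

```text
time_s: 5.55
eef_pos: [0.473, -0.1751, 0.1943]
tool_rot: [0.0, 0.595, 0.804, 0.0]
force: [-0.1, 0.7, -0.3]
width: -0.0001
grip_force: 0.0
time_s: 6.18
eef_pos: [0.4731, -0.1738, 0.1942]
tool_rot: [0.0, 0.885, 0.465, 0.0]
force: [0.6, -0.6, 0.1]
width: 0.0005
grip_force: 0.0
time_s: 6.8
eef_pos: [0.4731, -0.1737, 0.1942]
tool_rot: [0.0, 0.999, 0.034, 0.0]
force: [0.8, 0.4, 0.4]
width: -0.0001
grip_force: 0.0
time_s: 7.42
eef_pos: [0.4731, -0.1737, 0.1942]
tool_rot: [0.0, 0.915, -0.404, 0.0]
force: [0.4, 0.7, 0.1]
width: 0.0002
grip_force: 0.0
[-0.57  0.36  1.73 -0.    1.05  1.83] [0.4 0.7 0.1] to C [85.6 -1.6 97.2]
wrist (251, np.float64(-0.21061334390757683))
top (0, None)
side (0, None)
```

View pics/w5.png

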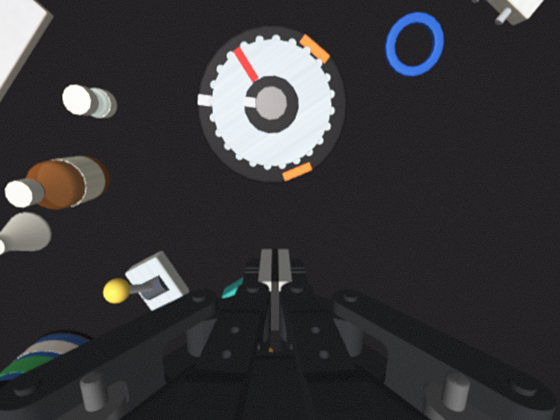

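The wrist view shows the collar straight ahead at (272,101), the red mark's end at (238,50), and the pointer stripes at (204,100) on the lid and (248,102) on the hub. The lever is over and the collar is clear.

Run:
```python
from h import *
w=dict(np.load('pics/w5.npz'))
g=w['frame'].min(2); m=(g>120).astype(np.uint8); k,l,st,ce=cv2.connectedComponentsWithStats(m)
i=l[60,290]; cn=max(cv2.findContours((l==i).astype(np.uint8),0,1)[0],key=cv2.contourArea)
q=np.array([onz(w,u,v,.141)[:2] for u,v in cn[:,0]],np.float32); print('collar',cv2.minEnclosingCircle(q))
C=np.array(cv2.minEnclosingCircle(q)[0])
print('plug',onz(w,272,102,.162))
for uv,z in(((204,100),.105),((248,102),.148),((238,50),.141),((256,80),.141)):
    p=onz(w,*uv,z)[:2]-C; print(uv,np.hypot(*p),np.arctan2(p[1],p[0]))
for z in (0,.02,.03,.04):print(proj(w,get_obs()['eef_pos']+[0,0,z]))
```

```text
collar ((0.5352827906608582, -0.23176124691963196), 0.051187679171562195)
plug [ 0.53229571 -0.23551707  0.162     ]
(204, 100) 0.05419059496709363 0.6053753263503233
(248, 102) 0.01278676465080654 0.5855267807875203
(238, 50) 0.042102061746598834 -0.350171637292723
(256, 80) 0.01897735234163788 -0.45193180013989703
(np.float64(275.1609191023293), np.float64(237.6820406083312))
(np.float64(275.24877431587333), np.float64(249.54515626452832))
(np.float64(275.3003949808083), np.float64(256.5155100280794))
(np.float64(275.35841618630155), np.float64(264.35013068987394))
```

```bash
python3 -m crank '[{"x":0,"y":-1,"z":40,"rx":0,"ry":0,"rz":0,"hand":255},{"x":0,"y":-1.5,"z":70,"rx":0,"ry":0,"rz":0,"hand":255},{"x":0,"y":-1.5,"z":90,"rx":0,"ry":0,"rz":0,"hand":255},{"x":5,"y":-1.5,"z":97,"rx":0,"ry":0,"rz":0,"hand":255},{"x":15,"y":-1.5,"z":97,"rx":0,"ry":0,"rz":0,"hand":255}]'
python3 -m crank '[{"x":3,"y":0,"z":0,"rx":0,"ry":0,"rz":0,"hand":255},{"x":5,"y":0,"z":0,"rx":0,"ry":0,"rz":0,"hand":255},{"x":7,"y":0,"z":0,"rx":0,"ry":0,"rz":0,"hand":255},{"x":8,"y":0,"z":0,"rx":0,"ry":0,"rz":0,"hand":255},{"x":8,"y":0,"z":0,"rx":0,"ry":0,"rz":0,"hand":255}]'
python3 look.py w6; python3 -c "
import cv2;a=cv2.imread('pics/w6.png')[100:420,130:430];b=cv2.imread('pics/w6s.png')[200:340,225:355]
import numpy as np;cv2.imwrite('pics/w6c.png',np.hstack([cv2.resize(a,(400,426)),cv2.resize(b,(395,426))]))"
```

```text
time_s: 8.2
eef_pos: [0.4847, -0.184, 0.097]
tool_rot: [-0.0, 0.916, -0.401, -0.0]
force: [0.0, -0.8, -0.6]
width: -0.0
grip_force: 0.0
time_s: 8.82
eef_pos: [0.4898, -0.1896, 0.0971]
tool_rot: [0.0, 0.916, -0.401, 0.0]
force: [-0.8, -0.7, 0.2]
width: 0.0001
grip_force: 0.0
[-0.58  0.53  1.77  0.    0.84  1.81] [-0.8 -0.7  0.2] to C [62.7  0.4  0.1]
wrist (740, np.float64(-0.20355317994594535))
top (0, None)
side (0, None)
```

View pics/w6c.png

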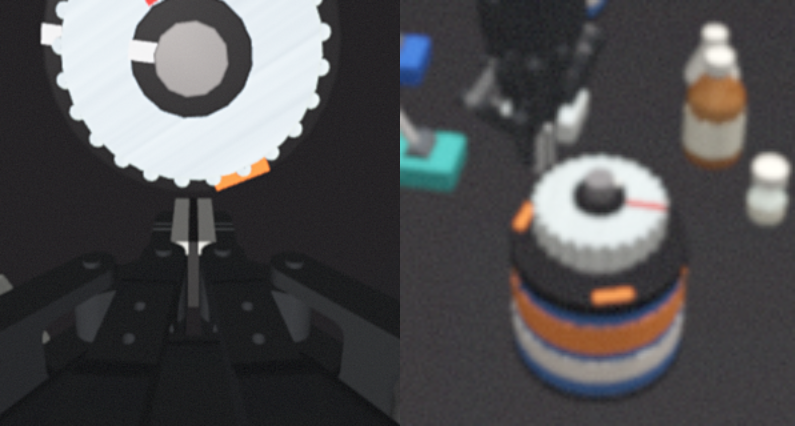

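```bash
python3 -m crank '[{"x":2,"y":0,"z":0,"rx":0,"ry":0,"rz":0,"hand":255},{"x":4,"y":0,"z":0,"rx":0,"ry":0,"rz":0,"hand":255},{"x":5,"y":0,"z":0,"rx":0,"ry":0,"rz":0,"hand":255},{"x":6,"y":0,"z":0,"rx":0,"ry":0,"rz":0,"hand":255},{"x":6,"y":0,"z":0,"rx":0,"ry":0,"rz":0,"hand":255}]'
python3 -m crank '[{"x":0.9,"y":10.2,"z":0,"rx":0,"ry":0,"rz":-0.18,"hand":255},{"x":3.7,"y":20.1,"z":0,"rx":0,"ry":0,"rz":-0.36,"hand":255},{"x":8.1,"y":29.3,"z":0,"rx":0,"ry":0,"rz":-0.54,"hand":255},{"x":14.2,"y":37.6,"z":0,"rx":0,"ry":0,"rz":-0.72,"hand":255},{"x":21.6,"y":44.7,"z":0,"rx":0,"ry":0,"rz":-0.9,"hand":255}]'
python3 look.py w7
```

```text
time_s: 9.6
eef_pos: [0.4929, -0.1932, 0.0968]
tool_rot: [-0.0, 0.916, -0.401, -0.001]
force: [-1.8, 2.1, 2.2]
width: 0.0007
grip_force: 1.7
time_s: 10.22
eef_pos: [0.4748, -0.2402, 0.0967]
tool_rot: [-0.0, 0.999, 0.04, -0.001]
force: [-0.7, 0.7, 0.5]
width: 0.0003
grip_force: 0.6
[-0.68  0.54  1.75 -0.    0.85  0.81] [-0.7  0.7  0.5] to C [57.4  0.4 -0.4]
wrist (702, np.float64(0.5869621558713233))
top (13, np.float64(0.6010608052469967))
side (0, None)
```

The collar follows the finger almost 1:1, so I'll carry on.

```bash
python3 -m crank '[{"x":0.9,"y":10.2,"z":0,"rx":0,"ry":0,"rz":-0.18,"hand":255},{"x":3.7,"y":20.1,"z":0,"rx":0,"ry":0,"rz":-0.36,"hand":255},{"x":8.1,"y":29.3,"z":0,"rx":0,"ry":0,"rz":-0.54,"hand":255},{"x":14.2,"y":37.6,"z":0,"rx":0,"ry":0,"rz":-0.72,"hand":255},{"x":21.6,"y":44.7,"z":0,"rx":0,"ry":0,"rz":-0.9,"hand":255}]'
python3 look.py w8
python3 -m crank '[{"x":0.9,"y":10.2,"z":0,"rx":0,"ry":0,"rz":-0.18,"hand":255},{"x":3.7,"y":20.1,"z":0,"rx":0,"ry":0,"rz":-0.36,"hand":255},{"x":8.1,"y":29.3,"z":0,"rx":0,"ry":0,"rz":-0.54,"hand":255},{"x":14.2,"y":37.6,"z":0,"rx":0,"ry":0,"rz":-0.72,"hand":255},{"x":21.6,"y":44.7,"z":0,"rx":0,"ry":0,"rz":-0.9,"hand":255}]'
python3 look.py w9
python3 -m crank '[{"x":0.9,"y":10.2,"z":0,"rx":0,"ry":0,"rz":-0.18,"hand":255},{"x":3.7,"y":20.1,"z":0,"rx":0,"ry":0,"rz":-0.36,"hand":255},{"x":8.1,"y":29.3,"z":0,"rx":0,"ry":0,"rz":-0.54,"hand":255},{"x":14.2,"y":37.6,"z":0,"rx":0,"ry":0,"rz":-0.72,"hand":255},{"x":21.6,"y":44.7,"z":0,"rx":0,"ry":0,"rz":-0.9,"hand":255}]'
python3 look.py w10
```

```text
time_s: 11.0
eef_pos: [0.5003, -0.2835, 0.0969]
tool_rot: [0.0, 0.883, 0.469, -0.0]
force: [-0.6, -0.4, -1.0]
width: 0.0001
grip_force: 0.6
[-0.71  0.59  1.65 -0.    0.91 -0.11] [-0.6 -0.4 -1. ] to C [57.1 -0.3 -0.2]
wrist (699, np.float64(1.3831036349946235))
top (16, np.float64(1.3931287698696395))
side (0, None)
time_s: 11.78
eef_pos: [0.5501, -0.2905, 0.0972]
tool_rot: [0.001, 0.592, 0.806, -0.0]
force: [0.6, -0.9, -0.7]
width: 0.0001
grip_force: 0.2
[-0.67  0.64  1.52 -0.    0.98 -0.97] [ 0.6 -0.9 -0.7] to C [57.4 -1.   0.2]
wrist (696, np.float64(1.5659349237760363))
top (11, np.float64(1.581871510443482))
side (0, None)
time_s: 12.55
eef_pos: [0.5863, -0.2571, 0.0974]
tool_rot: [0.001, 0.183, 0.983, -0.001]
force: [-0.4, -1.2, 0.1]
width: -0.0001
grip_force: 0.4
[-0.59  0.66  1.48 -0.    1.   -1.79] [-0.4 -1.2  0.1] to C [58.3  0.2  0.2]
wrist (633, np.float64(1.7348107908174937))
top (0, None)
side (1, np.float64(1.7538442372759155))
```

It slipped on the last two steps, and the forces are tiny, so I'll press 3 mm deeper.

```bash
python3 -m crank '[{"x":3.7,"y":8.6,"z":0,"rx":0,"ry":0,"rz":-0.16,"hand":255},{"x":5.7,"y":17,"z":0,"rx":0,"ry":0,"rz":-0.32,"hand":255},{"x":9.1,"y":24.9,"z":0,"rx":0,"ry":0,"rz":-0.48,"hand":255},{"x":13.7,"y":32.2,"z":0,"rx":0,"ry":0,"rz":-0.64,"hand":255},{"x":19.4,"y":38.7,"z":0,"rx":0,"ry":0,"rz":-0.8,"hand":255}]'
python3 look.py w11
```

```text
time_s: 13.32
eef_pos: [0.585, -0.2145, 0.0984]
tool_rot: [0.004, -0.213, 0.977, -0.002]
force: [6.5, -0.0, 0.8]
width: 0.0
grip_force: 2.3
[-0.53  0.63  1.53  0.    0.97 -2.53] [ 6.5 -0.   0.8] to C [57.1  2.6  1. ]
wrist (646, np.float64(2.4326903644694204))
top (0, None)
side (0, None)
```

```bash
python3 -m crank '[{"x":-16,"y":0,"z":0,"rx":0,"ry":0,"rz":0,"hand":255},{"x":-14.9,"y":-12.5,"z":0,"rx":0,"ry":0,"rz":0.18,"hand":255},{"x":-11.5,"y":-24.7,"z":0,"rx":0,"ry":0,"rz":0.36,"hand":255},{"x":-6,"y":-36,"z":0,"rx":0,"ry":0,"rz":0.54,"hand":255},{"x":1.4,"y":-46.2,"z":0,"rx":0,"ry":0,"rz":0.72,"hand":255}]'
python3 -m crank '[{"x":1.1,"y":-12.5,"z":0,"rx":0,"ry":0,"rz":0.18,"hand":255},{"x":4.5,"y":-24.7,"z":0,"rx":0,"ry":0,"rz":0.36,"hand":255},{"x":10,"y":-36,"z":0,"rx":0,"ry":0,"rz":0.54,"hand":255},{"x":17.4,"y":-46.2,"z":0,"rx":0,"ry":0,"rz":0.72,"hand":255},{"x":26.5,"y":-54.8,"z":0,"rx":0,"ry":0,"rz":0.9,"hand":255}]'
python3 -m crank '[{"x":1.1,"y":-12.5,"z":0,"rx":0,"ry":0,"rz":0.18,"hand":255},{"x":4.5,"y":-24.7,"z":0,"rx":0,"ry":0,"rz":0.36,"hand":255},{"x":10,"y":-36,"z":0,"rx":0,"ry":0,"rz":0.54,"hand":255},{"x":17.4,"y":-46.2,"z":0,"rx":0,"ry":0,"rz":0.72,"hand":255},{"x":26.5,"y":-54.8,"z":0,"rx":0,"ry":0,"rz":0.9,"hand":255}]' | head -2
python3 look.py w12
python3 -m crank '[{"x":1.1,"y":-12.5,"z":0,"rx":0,"ry":0,"rz":0.18,"hand":255},{"x":4.5,"y":-24.7,"z":0,"rx":0,"ry":0,"rz":0.36,"hand":255},{"x":10,"y":-36,"z":0,"rx":0,"ry":0,"rz":0.54,"hand":255},{"x":17.4,"y":-46.2,"z":0,"rx":0,"ry":0,"rz":0.72,"hand":255},{"x":26.5,"y":-54.8,"z":0,"rx":0,"ry":0,"rz":0.9,"hand":255}]' | head -2
python3 -m crank '[{"x":1.1,"y":-12.5,"z":0,"rx":0,"ry":0,"rz":0.18,"hand":255},{"x":4.5,"y":-24.7,"z":0,"rx":0,"ry":0,"rz":0.36,"hand":255},{"x":10,"y":-36,"z":0,"rx":0,"ry":0,"rz":0.54,"hand":255},{"x":17.4,"y":-46.2,"z":0,"rx":0,"ry":0,"rz":0.72,"hand":255},{"x":26.5,"y":-54.8,"z":0,"rx":0,"ry":0,"rz":0.9,"hand":255}]' | head -2
python3 look.py w13
```

```text
time_s: 14.1
eef_pos: [0.5994, -0.256, 0.0964]
tool_rot: [-0.001, 0.148, 0.989, 0.0]
force: [0.3, -0.4, 0.1]
width: 0.0002
grip_force: 0.0
time_s: 14.72
eef_pos: [0.5581, -0.3011, 0.0965]
tool_rot: [-0.001, 0.564, 0.826, -0.0]
force: [-0.6, 0.2, -0.2]
width: -0.0001
grip_force: 0.0
time_s: 15.35
eef_pos: [0.4973, -0.2966, 0.0966]
[-0.73  0.59  1.64 -0.    0.92 -0.2 ] [-0.3  0.7  0.4] to C [69.9 -0.5 -0.4]
wrist (674, np.float64(2.470736916372157))
top (16, np.float64(2.4867740213312675))
side (0, None)
time_s: 16.12
eef_pos: [0.464, -0.2469, 0.097]
time_s: 16.75
eef_pos: [0.4822, -0.1885, 0.097]
[-0.59  0.53  1.79 -0.    0.82  1.73] [-0.3 -0.5 -0.5] to C [68.9  0.8  0. ]
wrist (529, np.float64(2.469606395692102))
top (0, None)
side (0, None)
```

```bash
python3 -m crank '[{"x":10,"y":0,"z":0,"rx":0,"ry":0,"rz":0,"hand":255},{"x":16,"y":0,"z":0,"rx":0,"ry":0,"rz":0,"hand":255},{"x":16.9,"y":9.7,"z":0,"rx":0,"ry":0,"rz":-0.18,"hand":255},{"x":19.5,"y":19,"z":0,"rx":0,"ry":0,"rz":-0.36,"hand":255},{"x":23.7,"y":27.8,"z":0,"rx":0,"ry":0,"rz":-0.54,"hand":255}]'
python3 -m crank '[{"x":0.9,"y":9.7,"z":0,"rx":0,"ry":0,"rz":-0.18,"hand":255},{"x":3.4,"y":19,"z":0,"rx":0,"ry":0,"rz":-0.36,"hand":255},{"x":7.7,"y":27.8,"z":0,"rx":0,"ry":0,"rz":-0.54,"hand":255},{"x":13.4,"y":35.6,"z":0,"rx":0,"ry":0,"rz":-0.72,"hand":255},{"x":20.4,"y":42.3,"z":0,"rx":0,"ry":0,"rz":-0.9,"hand":255}]'
python3 look.py w14
python3 -m crank '[{"x":0.9,"y":9.7,"z":0,"rx":0,"ry":0,"rz":-0.18,"hand":255},{"x":3.4,"y":19,"z":0,"rx":0,"ry":0,"rz":-0.36,"hand":255},{"x":7.7,"y":27.8,"z":0,"rx":0,"ry":0,"rz":-0.54,"hand":255},{"x":13.4,"y":35.6,"z":0,"rx":0,"ry":0,"rz":-0.72,"hand":255},{"x":20.4,"y":42.3,"z":0,"rx":0,"ry":0,"rz":-0.9,"hand":255}]'
python3 look.py w15
```

```text
time_s: 17.52
eef_pos: [0.476, -0.2233, 0.0964]
tool_rot: [-0.002, 0.995, -0.099, -0.004]
force: [-5.6, 2.6, 3.7]
width: 0.0001
grip_force: 3.0
time_s: 18.15
eef_pos: [0.4884, -0.2721, 0.0967]
tool_rot: [-0.001, 0.939, 0.344, -0.003]
force: [-5.9, -1.9, 1.9]
width: -0.0001
grip_force: 2.7
[-0.71  0.57  1.68 -0.    0.89  0.17] [-5.9 -1.9  1.9] to C [56.5  0.6 -0.6]
wrist (518, np.float64(-2.3679891401611215))
top (4, np.float64(-2.298227626120567))
side (18, np.float64(-2.348790071760432))
time_s: 18.92
eef_pos: [0.5339, -0.293, 0.0971]
tool_rot: [0.001, 0.696, 0.718, -0.001]
force: [-1.3, -2.2, -0.3]
width: -0.0002
grip_force: 1.2
[-0.68  0.62  1.56 -0.    0.96 -0.71] [-1.3 -2.2 -0.3] to C [57.  -0.2 -0.1]
wrist (512, np.float64(-1.434161334734957))
top (0, None)
side (0, None)
```

```bash
python3 -m crank '[{"x":0.9,"y":9.7,"z":0,"rx":0,"ry":0,"rz":-0.18,"hand":255},{"x":3.4,"y":19,"z":0,"rx":0,"ry":0,"rz":-0.36,"hand":255},{"x":7.7,"y":27.8,"z":0,"rx":0,"ry":0,"rz":-0.54,"hand":255},{"x":13.4,"y":35.6,"z":0,"rx":0,"ry":0,"rz":-0.72,"hand":255},{"x":20.4,"y":42.3,"z":0,"rx":0,"ry":0,"rz":-0.9,"hand":255}]'
python3 look.py w16
python3 -m crank '[{"x":0.9,"y":9.7,"z":0,"rx":0,"ry":0,"rz":-0.18,"hand":255},{"x":3.4,"y":19,"z":0,"rx":0,"ry":0,"rz":-0.36,"hand":255},{"x":7.7,"y":27.8,"z":0,"rx":0,"ry":0,"rz":-0.54,"hand":255},{"x":13.4,"y":35.6,"z":0,"rx":0,"ry":0,"rz":-0.72,"hand":255},{"x":20.4,"y":42.3,"z":0,"rx":0,"ry":0,"rz":-0.9,"hand":255}]'
python3 look.py w17
```

```text
time_s: 19.7
eef_pos: [0.5773, -0.2711, 0.0975]
tool_rot: [0.002, 0.317, 0.948, -0.001]
force: [2.0, -3.8, -0.4]
width: -0.0001
grip_force: 1.8
[-0.61  0.65  1.49 -0.    1.   -1.54] [ 2.  -3.8 -0.4] to C [57.3  0.8  0.2]
wrist (520, np.float64(-0.5524357005873534))
top (0, None)
side (0, None)
time_s: 20.48
eef_pos: [0.5877, -0.2237, 0.0983]
tool_rot: [0.003, -0.126, 0.992, -0.001]
force: [4.9, -0.7, 1.0]
width: -0.0001
grip_force: 2.3
[-0.54  0.64  1.51  0.    0.98 -2.37] [ 4.9 -0.7  1. ] to C [57.   2.   0.9]
wrist (483, np.float64(0.2760187886981224))
top (0, None)
side (0, None)
```

```bash
python3 -m crank '[{"x":-16,"y":0,"z":0,"rx":0,"ry":0,"rz":0,"hand":255},{"x":-14.9,"y":-12.5,"z":0,"rx":0,"ry":0,"rz":0.18,"hand":255},{"x":-11.5,"y":-24.7,"z":0,"rx":0,"ry":0,"rz":0.36,"hand":255},{"x":-6,"y":-36,"z":0,"rx":0,"ry":0,"rz":0.54,"hand":255},{"x":1.4,"y":-46.2,"z":0,"rx":0,"ry":0,"rz":0.72,"hand":255}]' | head -2
python3 -m crank '[{"x":1.1,"y":-12.5,"z":0,"rx":0,"ry":0,"rz":0.18,"hand":255},{"x":4.5,"y":-24.7,"z":0,"rx":0,"ry":0,"rz":0.36,"hand":255},{"x":10,"y":-36,"z":0,"rx":0,"ry":0,"rz":0.54,"hand":255},{"x":17.4,"y":-46.2,"z":0,"rx":0,"ry":0,"rz":0.72,"hand":255},{"x":26.5,"y":-54.8,"z":0,"rx":0,"ry":0,"rz":0.9,"hand":255}]' | head -2
python3 -m crank '[{"x":1.1,"y":-12.5,"z":0,"rx":0,"ry":0,"rz":0.18,"hand":255},{"x":4.5,"y":-24.7,"z":0,"rx":0,"ry":0,"rz":0.36,"hand":255},{"x":10,"y":-36,"z":0,"rx":0,"ry":0,"rz":0.54,"hand":255},{"x":17.4,"y":-46.2,"z":0,"rx":0,"ry":0,"rz":0.72,"hand":255},{"x":26.5,"y":-54.8,"z":0,"rx":0,"ry":0,"rz":0.9,"hand":255}]' | head -2
python3 -m crank '[{"x":1.1,"y":-12.5,"z":0,"rx":0,"ry":0,"rz":0.18,"hand":255},{"x":4.5,"y":-24.7,"z":0,"rx":0,"ry":0,"rz":0.36,"hand":255},{"x":10,"y":-36,"z":0,"rx":0,"ry":0,"rz":0.54,"hand":255},{"x":17.4,"y":-46.2,"z":0,"rx":0,"ry":0,"rz":0.72,"hand":255},{"x":26.5,"y":-54.8,"z":0,"rx":0,"ry":0,"rz":0.9,"hand":255}]' | head -2
python3 -m crank '[{"x":1.1,"y":-12.5,"z":0,"rx":0,"ry":0,"rz":0.18,"hand":255},{"x":4.5,"y":-24.7,"z":0,"rx":0,"ry":0,"rz":0.36,"hand":255},{"x":10,"y":-36,"z":0,"rx":0,"ry":0,"rz":0.54,"hand":255},{"x":17.4,"y":-46.2,"z":0,"rx":0,"ry":0,"rz":0.72,"hand":255},{"x":26.5,"y":-54.8,"z":0,"rx":0,"ry":0,"rz":0.9,"hand":255}]' | head -2
python3 look.py w18
```

```text
time_s: 21.25
eef_pos: [0.5942, -0.2673, 0.0962]
time_s: 21.88
eef_pos: [0.5456, -0.3042, 0.0963]
time_s: 22.5
eef_pos: [0.4865, -0.2889, 0.0964]
time_s: 23.12
eef_pos: [0.4617, -0.2331, 0.0965]
time_s: 23.75
eef_pos: [0.4898, -0.1791, 0.0965]
[-0.56  0.53  1.78  0.    0.83  1.94] [-0.3 -0.8 -0.4] to C [70.9 -0.1 -0.7]
wrist (686, np.float64(0.33884932596010947))
top (0, None)
side (0, None)
```

```bash
python3 -m crank '[{"x":10,"y":0,"z":0,"rx":0,"ry":0,"rz":0,"hand":255},{"x":16,"y":0,"z":0,"rx":0,"ry":0,"rz":0,"hand":255},{"x":16.9,"y":9.7,"z":0,"rx":0,"ry":0,"rz":-0.18,"hand":255},{"x":19.5,"y":19,"z":0,"rx":0,"ry":0,"rz":-0.36,"hand":255},{"x":23.7,"y":27.8,"z":0,"rx":0,"ry":0,"rz":-0.54,"hand":255}]'
python3 -m crank '[{"x":0.9,"y":9.7,"z":0,"rx":0,"ry":0,"rz":-0.18,"hand":255},{"x":3.4,"y":19,"z":0,"rx":0,"ry":0,"rz":-0.36,"hand":255},{"x":7.7,"y":27.8,"z":0,"rx":0,"ry":0,"rz":-0.54,"hand":255},{"x":13.4,"y":35.6,"z":0,"rx":0,"ry":0,"rz":-0.72,"hand":255},{"x":20.4,"y":42.3,"z":0,"rx":0,"ry":0,"rz":-0.9,"hand":255}]'
python3 look.py w19
python3 -m crank '[{"x":0.9,"y":9.7,"z":0,"rx":0,"ry":0,"rz":-0.18,"hand":255},{"x":3.4,"y":19,"z":0,"rx":0,"ry":0,"rz":-0.36,"hand":255},{"x":7.7,"y":27.8,"z":0,"rx":0,"ry":0,"rz":-0.54,"hand":255},{"x":13.4,"y":35.6,"z":0,"rx":0,"ry":0,"rz":-0.72,"hand":255},{"x":20.4,"y":42.3,"z":0,"rx":0,"ry":0,"rz":-0.9,"hand":255}]'
python3 look.py w20
```

```text
time_s: 24.52
eef_pos: [0.4787, -0.2139, 0.0964]
tool_rot: [-0.002, 0.982, -0.189, -0.004]
force: [-4.3, 3.1, 1.9]
width: -0.0003
grip_force: 2.9
time_s: 25.15
eef_pos: [0.4822, -0.2634, 0.0966]
tool_rot: [-0.002, 0.966, 0.257, -0.003]
force: [-5.8, -1.3, 1.3]
width: -0.0003
grip_force: 2.8
[-0.7   0.56  1.71 -0.    0.88  0.35] [-5.8 -1.3  1.3] to C [56.8  1.  -0.7]
wrist (633, np.float64(1.6909535535731555))
top (16, np.float64(1.742794129604179))
side (1, np.float64(1.7538442372759155))
time_s: 25.92
eef_pos: [0.5235, -0.2923, 0.0969]
tool_rot: [0.0, 0.758, 0.652, -0.001]
force: [-1.4, -2.5, -0.3]
width: -0.0001
grip_force: 1.5
[-0.69  0.61  1.58 -0.    0.94 -0.54] [-1.4 -2.5 -0.3] to C [57.  -0.1 -0.2]
wrist (652, np.float64(2.5634644844859316))
top (15, np.float64(2.6070312384998022))
side (4, np.float64(2.594605346636688))
```

```bash
python3 -m crank '[{"x":0.9,"y":9.7,"z":0,"rx":0,"ry":0,"rz":-0.18,"hand":255},{"x":3.4,"y":19,"z":0,"rx":0,"ry":0,"rz":-0.36,"hand":255},{"x":7.7,"y":27.8,"z":0,"rx":0,"ry":0,"rz":-0.54,"hand":255},{"x":13.4,"y":35.6,"z":0,"rx":0,"ry":0,"rz":-0.72,"hand":255},{"x":20.4,"y":42.3,"z":0,"rx":0,"ry":0,"rz":-0.9,"hand":255}]' | head -2
python3 look.py w21
python3 -m crank '[{"x":0.9,"y":9.7,"z":0,"rx":0,"ry":0,"rz":-0.18,"hand":255},{"x":3.4,"y":19,"z":0,"rx":0,"ry":0,"rz":-0.36,"hand":255},{"x":7.7,"y":27.8,"z":0,"rx":0,"ry":0,"rz":-0.54,"hand":255},{"x":13.4,"y":35.6,"z":0,"rx":0,"ry":0,"rz":-0.72,"hand":255},{"x":20.4,"y":42.3,"z":0,"rx":0,"ry":0,"rz":-0.9,"hand":255}]' | head -2
python3 look.py w22
python3 -m crank '[{"x":-16,"y":0,"z":0,"rx":0,"ry":0,"rz":0,"hand":255},{"x":-14.9,"y":-12.5,"z":0,"rx":0,"ry":0,"rz":0.18,"hand":255},{"x":-11.5,"y":-24.7,"z":0,"rx":0,"ry":0,"rz":0.36,"hand":255},{"x":-6,"y":-36,"z":0,"rx":0,"ry":0,"rz":0.54,"hand":255},{"x":1.4,"y":-46.2,"z":0,"rx":0,"ry":0,"rz":0.72,"hand":255}]' | head -2
python3 -m crank '[{"x":1.1,"y":-12.5,"z":0,"rx":0,"ry":0,"rz":0.18,"hand":255},{"x":4.5,"y":-24.7,"z":0,"rx":0,"ry":0,"rz":0.36,"hand":255},{"x":10,"y":-36,"z":0,"rx":0,"ry":0,"rz":0.54,"hand":255},{"x":17.4,"y":-46.2,"z":0,"rx":0,"ry":0,"rz":0.72,"hand":255},{"x":26.5,"y":-54.8,"z":0,"rx":0,"ry":0,"rz":0.9,"hand":255}]' | head -2
python3 -m crank '[{"x":1.1,"y":-12.5,"z":0,"rx":0,"ry":0,"rz":0.18,"hand":255},{"x":4.5,"y":-24.7,"z":0,"rx":0,"ry":0,"rz":0.36,"hand":255},{"x":10,"y":-36,"z":0,"rx":0,"ry":0,"rz":0.54,"hand":255},{"x":17.4,"y":-46.2,"z":0,"rx":0,"ry":0,"rz":0.72,"hand":255},{"x":26.5,"y":-54.8,"z":0,"rx":0,"ry":0,"rz":0.9,"hand":255}]' | head -2
python3 look.py w23
```

```text
time_s: 26.7
eef_pos: [0.5705, -0.2785, 0.0973]
[-0.63  0.65  1.49 -0.    0.99 -1.37] [ 0.6 -4.  -1.3] to C [57.3  0.5  0. ]
wrist (681, np.float64(-2.8452416801619407))
top (0, None)
side (0, None)
time_s: 27.48
eef_pos: [0.5891, -0.2335, 0.0984]
[-0.55  0.65  1.5   0.    0.99 -2.2 ] [4.4 0.1 1.2] to C [57.2  1.6  1. ]
wrist (673, np.float64(-1.9366391886745151))
top (0, None)
side (2, np.float64(-1.8787365539002534))
time_s: 28.25
eef_pos: [0.5869, -0.278, 0.0967]
time_s: 28.88
eef_pos: [0.5324, -0.3055, 0.0967]
time_s: 29.5
eef_pos: [0.477, -0.2798, 0.0968]
[-0.73  0.56  1.7   0.    0.88  0.16] [ 0.5  0.6 -0.1] to C [70.2  0.6 -0.1]
wrist (579, np.float64(-1.9008932905785512))
top (17, np.float64(-1.8910570462425813))
side (1, np.float64(-1.886004648625124))
```

```bash
python3 -m crank '[{"x":1.1,"y":-12.5,"z":0,"rx":0,"ry":0,"rz":0.18,"hand":255},{"x":4.5,"y":-24.7,"z":0,"rx":0,"ry":0,"rz":0.36,"hand":255},{"x":10,"y":-36,"z":0,"rx":0,"ry":0,"rz":0.54,"hand":255},{"x":17.4,"y":-46.2,"z":0,"rx":0,"ry":0,"rz":0.72,"hand":255},{"x":26.5,"y":-54.8,"z":0,"rx":0,"ry":0,"rz":0.9,"hand":255}]' | head -2
python3 -m crank '[{"x":10,"y":0,"z":0,"rx":0,"ry":0,"rz":0,"hand":255},{"x":16,"y":0,"z":0,"rx":0,"ry":0,"rz":0,"hand":255},{"x":16.9,"y":9.7,"z":0,"rx":0,"ry":0,"rz":-0.18,"hand":255},{"x":19.5,"y":19,"z":0,"rx":0,"ry":0,"rz":-0.36,"hand":255},{"x":23.7,"y":27.8,"z":0,"rx":0,"ry":0,"rz":-0.54,"hand":255}]' | head -2
python3 -m crank '[{"x":0.9,"y":9.7,"z":0,"rx":0,"ry":0,"rz":-0.18,"hand":255},{"x":3.4,"y":19,"z":0,"rx":0,"ry":0,"rz":-0.36,"hand":255},{"x":7.7,"y":27.8,"z":0,"rx":0,"ry":0,"rz":-0.54,"hand":255},{"x":13.4,"y":35.6,"z":0,"rx":0,"ry":0,"rz":-0.72,"hand":255},{"x":20.4,"y":42.3,"z":0,"rx":0,"ry":0,"rz":-0.9,"hand":255}]' | head -2
python3 look.py w24
```

```text
time_s: 30.28
eef_pos: [0.4642, -0.2219, 0.0971]
time_s: 30.9
eef_pos: [0.4782, -0.2539, 0.0965]
time_s: 31.52
eef_pos: [0.5148, -0.2901, 0.097]
[-0.7   0.6   1.61 -0.    0.93 -0.37] [-1.7 -3.1 -0.4] to C [56.7 -1.2 -0.1]
wrist (607, np.float64(-0.4129873537021017))
top (18, np.float64(-0.404654503587459))
side (1, np.float64(-0.3656362170927494))
```

```bash
python3 -m crank '[{"x":0.9,"y":9.7,"z":0,"rx":0,"ry":0,"rz":-0.18,"hand":255},{"x":3.4,"y":19,"z":0,"rx":0,"ry":0,"rz":-0.36,"hand":255},{"x":7.7,"y":27.8,"z":0,"rx":0,"ry":0,"rz":-0.54,"hand":255},{"x":13.4,"y":35.6,"z":0,"rx":0,"ry":0,"rz":-0.72,"hand":255},{"x":20.4,"y":42.3,"z":0,"rx":0,"ry":0,"rz":-0.9,"hand":255}]' | head -2
python3 look.py w25
```

```text
time_s: 32.3
eef_pos: [0.5628, -0.2841, 0.0974]
[-0.64  0.65  1.5  -0.    0.99 -1.21] [ 0.4 -3.9  0.1] to C [57.1 -0.1  0.1]
wrist (557, np.float64(0.424283288013766))
top (15, np.float64(0.4424539650379656))
side (0, None)
```

View pics/w25.png

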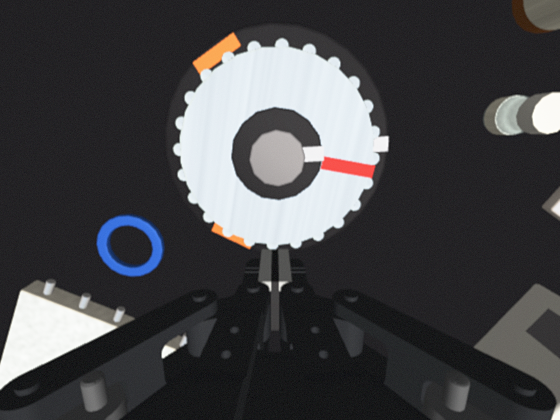

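The red mark (347,167) is about 0.2 rad short of the pointer stripes (313,153) and (381,144). I'll make a last small roll and then retreat.

```bash
python3 -m crank '[{"x":0.1,"y":2.7,"z":0,"rx":0,"ry":0,"rz":-0.05,"hand":255},{"x":0.3,"y":5.4,"z":0,"rx":0,"ry":0,"rz":-0.1,"hand":255},{"x":0.6,"y":8.1,"z":0,"rx":0,"ry":0,"rz":-0.15,"hand":255},{"x":1,"y":9.9,"z":0,"rx":0,"ry":0,"rz":-0.185,"hand":255},{"x":1,"y":9.9,"z":0,"rx":0,"ry":0,"rz":-0.185,"hand":255}]' | head -2
python3 look.py w26
python3 -m crank '[{"x":-3,"y":0,"z":0,"rx":0,"ry":0,"rz":0,"hand":255},{"x":-10,"y":0,"z":0,"rx":0,"ry":0,"rz":0,"hand":255},{"x":-25,"y":0,"z":0,"rx":0,"ry":0,"rz":0,"hand":255},{"x":-30,"y":0,"z":-40,"rx":0,"ry":0,"rz":0,"hand":255},{"x":-30,"y":0,"z":-80,"rx":0,"ry":0,"rz":0,"hand":255}]' | head -2
python3 look.py w27; python3 knob.py | grep side
```

```text
time_s: 33.08
eef_pos: [0.5707, -0.2775, 0.0979]
[-0.63  0.65  1.49 -0.    0.99 -1.37] [ 1.8 -4.3  2. ] to C [56.7 -0.3  0.6]
wrist (540, np.float64(0.6030590718626073))
top (14, np.float64(0.5898959781798612))
side (0, None)
time_s: 33.85
eef_pos: [0.5887, -0.2969, 0.1762]
[-0.64  0.59  1.35  0.    1.2  -1.38] [-0.2 -0.5 -0.2] to C [82.7 -0.2 79.6]
wrist (247, np.float64(0.6084650195374453))
top (14, np.float64(0.5959984734013437))
side (0, None)
side [196.31065089 151.58579882] 338 [0.24808908 0.43646458 0.083     ] [0.23027694 0.53703545 0.03354826]
side [207.89473684 198.22807018] 57 [0.31778244 0.12689283 0.083     ] [0.31966291 0.11529567 0.09047917]
side [283.40625 217.59375] 64 [0.53382365 0.01617937 0.083     ] [0.5331539  0.00541532 0.09081241]
side [216.94117647 230.7254902 ] 51 [ 0.35601949 -0.03176378  0.083     ] [ 0.35653572 -0.03527161  0.08569213]
```

View pics/w27.png

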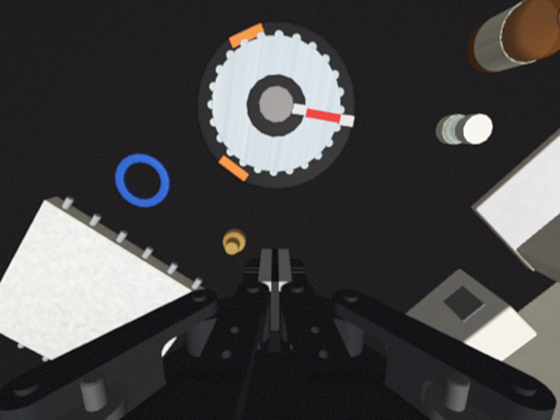

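The red mark (325,115) lies in line with both pointer stripes, two full turns are counted, the lever is still over, and the hand is clear.

```bash
python3 -c "
from rig import *
print(finish_job())"
```

```text
the job is handed in; nothing more can be done
None
```

I handed in the job: the gas lever is fully over to off, and the spent collar was rolled to the pointer and two full turns beyond. In the last wrist view its red mark lined up with the pointer, though the hand-in gave no verdict.

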